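# Lock the vial-rack carrier onto the autosampler's spar

## Robot

A 7-joint arm with a two-finger parallel gripper is mounted at the origin on the work surface. World frame = base frame: x ahead of the robot, y to its left, z up, the work surface at z = 0. Lengths are in mm, angles in rad, forces in N, time in s.
With the tool pointing down it reaches from about 400 to 900 mm from the base axis. Payload 5.5 kg.
Tool frame: the origin (TCP) lies at the very end of the fingers, on their centre line; the grasp point (between the pads) lies 19 mm behind it; z points along the fingers, y is the direction in which the jaws open and shut (so a half turn about z gives the same grasp; the last joint's range is limited). The gripper opens to 85 mm and grips with 20 to 120 N. Pads are 22 mm wide; open, the fingers measure 114 mm over their backs; the gripper's body (76 mm by 85 mm) begins 54 mm behind the grasp point. The pads swing forward as they close: fully open they stand 13 mm farther back than shut.
Start: joints at [1.463, 0.501, -0.427, 1.55, 0.221, 1.138, -0.21], TCP at [235.567, -605.812, 231.31] pointing down, gripper open.
Joint ranges: [-2.88, 2.88], [-0.31, 2.03], [-1.54, 1.56], [0.2, 2.42], [-1.41, 4.55], [0.19, 2.02], [-2.57, 2.57]. Speed limits (rad/s): [2.57, 2.57, 3.14, 3.14, 3.14, 3.14, 3.14].

## Interface

Orientations are given as a unit quaternion [w, x, y, z].
In Python, from bench import robot gives the robot as it stands. The module is installed in compiled form; this text tells all that it offers. Calls block until the motion is done:
- robot.move_to(position, orientation): joint-space move of the TCP to a pose.
- robot.move_linear(position, max_speed=150, orientation=None): straight line of the TCP; orientation=None keeps the orientation; max_speed is the mean speed in mm/s.
- robot.goto_joints(angles): joint-space move.
- robot.open() and robot.gripper_close(): open the fingers fully, or close them until they stop; the grip force is fixed at half the most.
- robot.wait(seconds).
- robot.solve_ik(position, orientation): joint angles nearest the present ones, or None.
- robot.sense(): the state.
- robot.get_image(name): name is "scene" or "side" or "wrist"; returns a dict with "pixels" (400x640x3 uint8, red, green, blue), "fx", "fy", "cx", "cy" (pixels), "camera_from_world" (4x4, takes a point from world to camera coordinates); the wrist camera has in their place "mount" (4x4, takes a point from camera to tool coordinates, whose origin is the TCP and whose axes are the flange's). Camera axes: x right, y up, looking along -z (the intrinsics and any distortion apply to the point x, -y, -z); pixel columns grow to the right and rows downward; lengths in mm; the calibration is good to about 2 mm. A picture is of the moment at which its call begins: read the wrist's pose just before it. There is no depth.
A pose or a line that the arm cannot do raises robot.Unreachable and nothing moves.
- robot.job_done(): hands the job in, once; it reports no verdict.
Trained networks look in a picture, given as the dict that the camera call returned (one of the last four; its "shot" number tells which), for a name from the list of things; names that differ only in an ending like _2 or _b are one class to them, and where a whole thing is asked for, a point or a joint stands for the part that bears it (a point fixed in the world has none). Each returns a list of dicts, best first, with "p" (0 to 1); they miss things now and then, are a little off and sometimes report something else, mostly with a low value. They report only what shows in the picture. A call takes as long as a camera call.
- robot.boxes_of(picture, thing): "xyz" ([x, y, z] in mm, in the coordinates of the camera as it stood for that picture, good to about 4 mm: the middle of the surface that is visible of it).
- robot.outline_of(picture, thing): "region" (400x640 bool, what is visible of it).
The state is a dict: "t": time; "joint_pos": joint angles; "qd": joint speeds; "effort": joint torques, N m; "ee_pos": TCP position; "tool_rot": TCP orientation; "contact_force": force on the tool from outside, world axes, zero at the start; "wrist_torque": the same for the moment, N m; "gripper_width": opening from 0.0 (shut) to 1.0 (fully open).
Only numpy, scipy, OpenCV 4.12 (cv2) and the standard library are available. Lean on these libraries where they do the work, as an engineer would, in place of code of your own. Each camera call takes 0.05 s, during which the arm holds its last target.

## Task

Fit the vial-rack carrier onto the autosampler: slide its tube's mouth over the spar until the plunger's pin butts against the spar's tip, set it down there on the support rail and let go. Then take it by the plunger knob, pull the knob up, slide the carrier along past the spar's first slot and let the plunger spring fully down into the second slot, the one nearer the machine; leave it locked and let go. Keep the vials upright and do not disturb the bottle, the jar or the computer mouse.

Things in the scene. Friction and masses are not known exactly. Their poses are not given: they have to be found in the camera images.
- carrier_mid (a point): Centre of the loose carrier's aluminium square tube: 170 long, 36 x 36 outside, bore 27.5 square, open mouth at local x = +85; x runs to the mouth, z up. The underside is 18 below. It starts lying on the bench, knob up. Mass about 0.6 kg, centre of mass about x = -50. The bare stretch x = -75 to 0 is free for a grasp across the tube.
- rack_mid (a point): Centre of the white vial rack fixed to the carrier's tail (70 long, 90 wide, 30 high; vials to 51 above the tube's underside), at x = -120 from the tube's centre.
- knob (a point): Centre of the plunger's black round knob (24 diameter, 18 high, axis vertical), at x = +25 and 45 above the tube's axis with the plunger down: its underside is then 18 above the tube's top. A 16 diameter, 14 high collar stands below it. It rises with the plunger; its axes are the carrier's.
- pin_end (a point): Lower end of the plunger's steel pin (10 diameter, on the knob's axis, inside the tube): 2 below the tube's axis with the plunger down, so it blocks the bore and butts on the spar's tip.
- plunger (a joint): How far the spring plunger is pulled up (m): 0 = fully down, 0.019 = fully pulled. The spring pushes down with 3 N at 0 rising to 7 N. It reads 0.013 to 0.014 with the pin resting on the spar's top, about 0 with the pin in a slot or not over the spar. The pin clears the spar only above 0.015.
- spar_tip (a point): Centre of the blunt end face (13 x 13) of the autosampler's fixed level steel spar, 58 above the bench; x runs along the spar into the machine, z up. The spar widens to 25 x 25 within 18 and is 185 long to the machine's white face (machine 320 wide, 175 high). With the plunger down the pin stops at the tip with the tube's centre at about x = -30.
- slot_zone (a point): A point on the spar's top, x = 102 from the tip, where the second of two cross slots (13 long, 15 wide, 46 apart, the first near 56) nominally is. The slotted strip is adjustable: both slots really stand up to 8 nearer or farther, together. Find it by eye beforehand or by feel: the released pin rides on the top and drops in. The tube hides the slots once on.
- rail_end (a point): Top centre of the outer end of the fixed level support rail under the spar: 28 wide, top 40 above the bench, from x = -140 (from the spar's tip) to the machine, on a 70 wide, 6 high foot strip. A tube lying on it is level with the spar (gap 1.2 all round).
- bottle_mid (a point): Bystander: centre of an upright amber bottle, 60 diameter, 150 high.
- jar_mid (a point): Bystander: centre of a white capped jar, 52 diameter, 70 high.
- mouse_mid (a point): Bystander: centre of a black computer mouse, 105 x 58 x 26.

How it is judged (in metres and radians):
On the way, in this order (a step that is already met when the one before it is completed fails the run):
1. the carrier is threaded on the spar with its mouth at least 40 mm past the tip and the plunger still down outside the tip, lies on the rail and is let go (x of carrier_mid in the frame of spar_tip between -0.045 and -0.015 m and y of carrier_mid in the frame of spar_tip between -0.008 and 0.008 m and z of carrier_mid in the frame of spar_tip between -0.006 and 0.006 m and value of joint plunger below 0.004 m and contact force between the fingers and carrier below 0.1 N), for 0.2 s.
2. the plunger is pulled up and the pin is carried past the tip, over the spar (value of joint plunger above 0.012 m and x of knob in the frame of spar_tip above 0.015 m and y of carrier_mid in the frame of spar_tip between -0.008 and 0.008 m), for 0.05 s.
At the end, for the whole second after the job is handed in: The carrier's tube is on the spar (centred within 6 mm, aligned within 0.08 rad, upright), the plunger is fully down (joint under 3 mm) with its pin in the second slot (knob 85 to 119 mm past the spar's tip), and the carrier is at rest and released (value of joint plunger below 0.003 m and x of knob in the frame of spar_tip between 0.085 and 0.119 m and y of carrier_mid in the frame of spar_tip between -0.006 and 0.006 m and angle between the x axis of carrier_mid and the x axis of spar_tip, either way round below 0.08 rad and angle between carrier_mid's own z axis and vertical below 0.08 rad and linear speed of carrier below 0.01 m/s and contact force between the fingers and carrier below 0.1 N); the robot touches nothing.
It fails at once if the vials are tipped (carrier tilted over 0.6 rad) (angle between carrier_mid's own z axis and vertical above 0.6 rad).
It fails at once if a bystander is moved over 30 mm or tipped (distance of any of bottle_mid, jar_mid, mouse_mid from where it was at the start of the episode above 0.03 m).
It also fails if it takes over 64 s, if anything falls off the work surface, if the arm or the gripper's body presses on something with over 40 N, if the wrist force passes 120 N, or if a joint passes its speed limit or range.

## Working session

There is one attempt and no reset: what is moved stays moved. The work goes in short steps, each a Python script; the robot and the scene stay as the last script left them, time stands still between calls to the robot, and variables do not carry over. Pictures are saved under pics/ and viewed, and the job is handed in when it is done.

```bash
mkdir -p pics; ls
cat > h.py <<'E'
import numpy as np, cv2
from bench import robot
def shot(n,f):
    s=robot.sense(); im=robot.get_image(n); cv2.imwrite('pics/'+f+'.png',im['pixels'][:,:,::-1]); return s,im
def c2w(im,p):
    M=np.linalg.inv(im['camera_from_world']); return (M@np.r_[p,1])[:3]
E
python3 - <<'E'
from h import *
for n in ['scene','side','wrist']:
    s,im=shot(n,n+'0')
    print(n,{k:v for k,v in im.items() if k!='pixels'})
    if n!='wrist':
        for t in ['carrier_mid','rack_mid','knob','spar_tip','slot_zone','rail_end','bottle_mid','jar_mid','mouse_mid']:
            r=robot.boxes_of(im,t)[:2]
            for q in r: print(t,round(q['p'],2),c2w(im,q['xyz']).round(1))
print(robot.sense())
E
```

```text
pics
scene {'fx': 413.65110601054005, 'fy': 413.65110601054005, 'cx': 323.17548079924387, 'cy': 194.5163381909082, 'camera_from_world': array([[-4.12411802e-01,  9.10871411e-01, -1.51584541e-02,
         3.41032798e+02],
       [-4.72818164e-01, -1.99794003e-01,  8.58210545e-01,
         1.70953795e+02],
       [ 7.78690882e-01,  3.61103350e-01,  5.13073953e-01,
        -1.57007901e+03],
       [ 0.00000000e+00,  0.00000000e+00,  0.00000000e+00,
         1.00000000e+00]]), 'shot': 1}
carrier_mid 0.74 [ 551.  -360.3   31.2]
rack_mid 0.66 [ 554.8 -354.7   29.3]
knob 0.35 [ 553.3 -354.3   26.1]
spar_tip 0.95 [687.4 417.7 150.7]
slot_zone 0.63 [685.4 415.1 149.8]
rail_end 0.87 [689.5 419.9 147. ]
bottle_mid 0.71 [ 735.3 -168.6   72.3]
jar_mid 0.88 [767.   29.3  47.4]
mouse_mid 0.92 [411.6 -15.1  25. ]
side {'fx': 484.4671746111786, 'fy': 484.4671746111786, 'cx': 328.571606553607, 'cy': 192.74178977027617, 'camera_from_world': array([[-7.39147818e-01, -6.73398420e-01,  1.39668279e-02,
         3.51317628e+02],
       [ 3.74494155e-01, -3.93646728e-01,  8.39521519e-01,
        -3.29551489e
[... 1016 characters left out ...]
 1.46317485,  0.50087865, -0.42702853,  1.55040409,  0.22080911,
        1.13832052, -0.21027051]), 'qd': array([-8.77018853e-04, -1.64888923e-04,  1.92702835e-03,  5.60021759e-04,
       -2.04446509e-04,  2.99164240e-04,  3.04510278e-05]), 'effort': array([ 5.60831068e-04, -5.69386590e+01, -5.81060618e+00, -2.81337118e+01,
        1.26946176e-02,  1.99738330e-03, -2.58579394e-05]), 'ee_pos': array([ 235.59214186, -605.79508577,  231.32387879]), 'tool_rot': array([6.05343533e-06, 9.82852485e-01, 1.84393582e-01, 1.67100761e-05]), 'contact_force': array([ 0.21636846,  0.06199768, -0.44728736]), 'wrist_torque': array([-0.02818942, -0.04538532, -0.0252055 ]), 'gripper_width': 0.9994856809077522}
```

View images.

View pics/scene0.png

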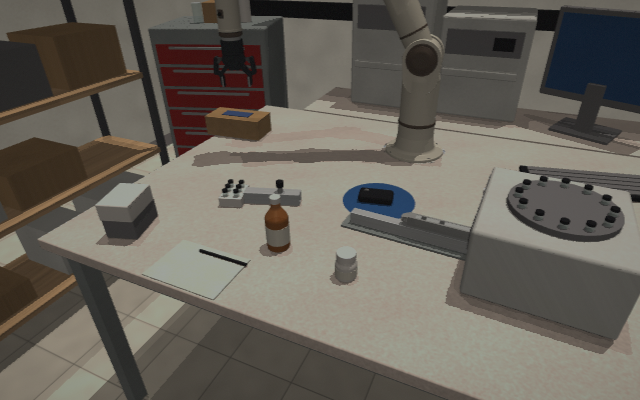

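View pics/side0.png

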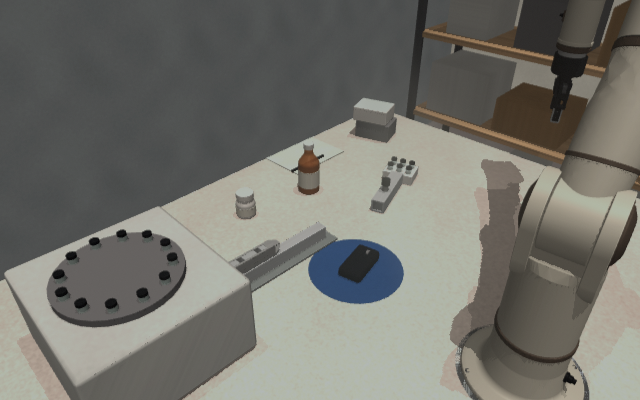

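View pics/wrist0.png

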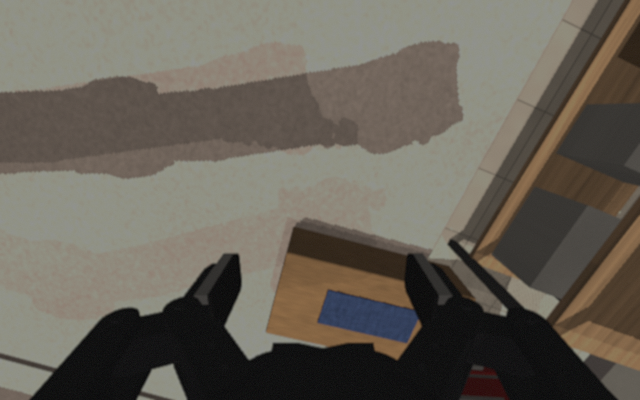

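Run:
```python
import cv2
a=cv2.imread('pics/scene0.png')[150:270,190:490]; cv2.imwrite('pics/c1.png',cv2.resize(a,None,fx=2.6,fy=2.6,interpolation=3))
a=cv2.imread('pics/side0.png')[140:310,210:430]; cv2.imwrite('pics/c2.png',cv2.resize(a,None,fx=3.5,fy=3.5,interpolation=3))
```

```text
(no output)
```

View pics/c1.png

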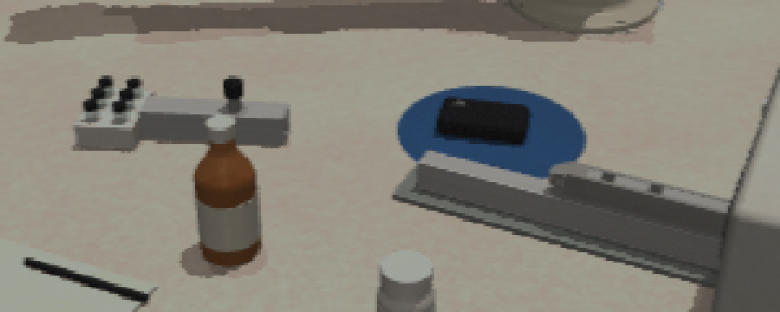

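View pics/c2.png

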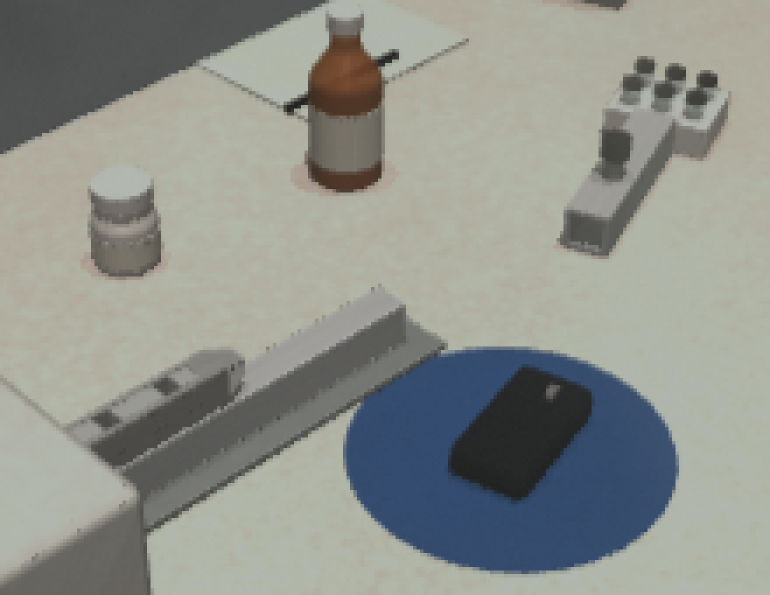

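```bash
cat >> h.py <<'E'
def ray(im,u,v,z,T=None):
    # T world_from_camera for wrist
    M=np.linalg.inv(im['camera_from_world']) if T is None else T
    d=M[:3,:3]@np.array([(u-im['cx'])/im['fx'],-(v-im['cy'])/im['fy'],-1.]); o=M[:3,3]
    return o+d*(z-o[2])/d[2]
from scipy.spatial.transform import Rotation as R
def toolT(s):
    w,x,y,z=s['tool_rot']; T=np.eye(4); T[:3,:3]=R.from_quat([x,y,z,w]).as_matrix(); T[:3,3]=s['ee_pos']; return T
def quat(yaw): # tool down, tool x axis at yaw in world ; y axis = yaw-90
    r=R.from_euler('z',yaw)*R.from_euler('x',np.pi); q=r.as_quat(); return [q[3],q[0],q[1],q[2]]
E
python3 - <<'E'
from h import *
a=robot.get_image('scene');b=robot.get_image('side')
S=lambda x,y:(190+x/2.6,150+y/2.6)
D=lambda x,y:(210+x/3.5,140+y/3.5)
def p(n,im,uv,z): print(n,ray(im,*uv,z).round(1))
p('railend sc',a,S(422,157),40);p('railend sd',b,D(392,295),40)
p('tip top sc',a,S(556,178),58);p('tip sd',b,D(236,375),58)
p('knob top sc',a,S(233,80),72);p('knob top sd',b,D(616,132),72)
p('mouth top sc',a,S(289,107),36);p('mouth top sd',b,D(588,212),36)
p('slot1 sc',a,S(608,177),70.5);p('slot1 sd',b,D(167,384),70.5)
p('slot2 sc',a,S(656,188),70.5);p('slot2 sd',b,D(108,414),70.5)
p('rack top sc',a,S(112,125),30);p('rack top sd',b,D(668,105),40)
p('mouse sc',a,S(485,118),20);p('mouse sd',b,D(520,430),20)
E
```

```text
railend sc [543.4 -39.5  40. ]
railend sd [537.2 -43.   40. ]
tip top sc [553.1 106.3  58. ]
tip sd [535.  106.8  58. ]
knob top sc [ 523.5 -277.9   72. ]
knob top sd [ 526.1 -287.6   72. ]
mouth top sc [ 498.8 -220.6   36. ]
mouth top sd [ 504.4 -227.4   36. ]
slot1 sc [550.  156.1  70.5]
slot1 sd [548.2 152.4  70.5]
slot2 sc [550.7 202.4  70.5]
slot2 sd [552.6 195.9  70.5]
rack top sc [ 604.5 -393.3   30. ]
rack top sd [ 550.8 -397.9   40. ]
mouse sc [408.7 -12.5  20. ]
mouse sd [394.1 -12.3  20. ]
```

Run:
```python
from h import *
for n,p,ys in [('carr',(525,-310,10),(104,-76)),('carrview',(525,-310,170),(104,-76)),('pre',(543,-40,46),(90,-90)),('place',(543,36,46),(90,-90)),('knob1',(543,100,84),(90,-90)),('knob2',(543,205,102),(90,-90)),('view',(543,110,150),(90,-90))]:
    for y in ys:
        q=robot.solve_ik(list(p),quat(np.radians(y))); print(n,y,None if q is None else np.round(q,2))
```

```text
carr 104 [ 0.93  0.77 -0.6   1.78  0.59  0.78  0.27]
carr -76 [ 0.57  0.68 -0.11  1.79  0.11  0.67 -2.5 ]
carrview 104 [ 1.07  0.59 -0.8   1.7   0.47  1.05  0.36]
carrview -76 [ 0.65  0.47 -0.22  1.72  0.12  0.97 -2.5 ]
pre 90 [ 0.67  0.71 -0.84  1.93  0.72  0.83 -0.57]
pre -90 [-0.53  0.66  0.72  1.97 -0.64  0.75 -2.57]
place 90 [ 0.5   0.7  -0.8   1.93  0.69  0.81 -0.69]
place -90 [-0.79  0.75  0.9   1.98 -0.81  0.83 -2.57]
knob1 90 [ 0.36  0.62 -0.77  1.9   0.56  0.85 -0.7 ]
knob1 -90 [ 0.66  0.97 -1.31  1.89  1.04  1.18  2.1 ]
knob2 90 [ 0.39  0.83 -1.13  1.82  0.86  1.09 -1.07]
knob2 -90 [ 0.46  0.97 -1.31  1.81  1.01  1.22  1.97]
view 90 [ 0.58  0.69 -1.14  1.85  0.71  1.08 -0.84]
view -90 [ 0.66  0.81 -1.3   1.85  0.86  1.19  2.2 ]
```

Run:
```python
from h import *
robot.move_to([543,85,125],quat(np.pi/2))
s,im=shot('wrist','w1'); print(s['t'],s['ee_pos'],s['tool_rot'],s['contact_force'])
```

```text
3.8417 [543.39649175  83.62965464 124.93503133] [ 2.44895096e-04  7.07900724e-01  7.06311878e-01 -1.89733234e-04] [-0.97787499 -0.25432216 -0.16414642]
```

View pics/w1.png

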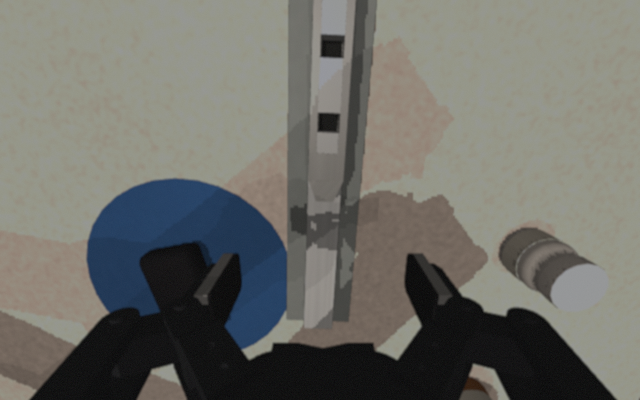

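Run:
```python
import cv2
a=cv2.imread('pics/w1.png')
cv2.imwrite('pics/c3.png',cv2.resize(a[0:100,280:390],None,fx=6,fy=6,interpolation=3))
cv2.imwrite('pics/c4.png',cv2.resize(a[95:215,280:390],None,fx=5,fy=5,interpolation=3))
cv2.imwrite('pics/c5.png',cv2.resize(a[215:335,280:390],None,fx=5,fy=5,interpolation=3))
```

```text
(no output)
```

View pics/c3.png

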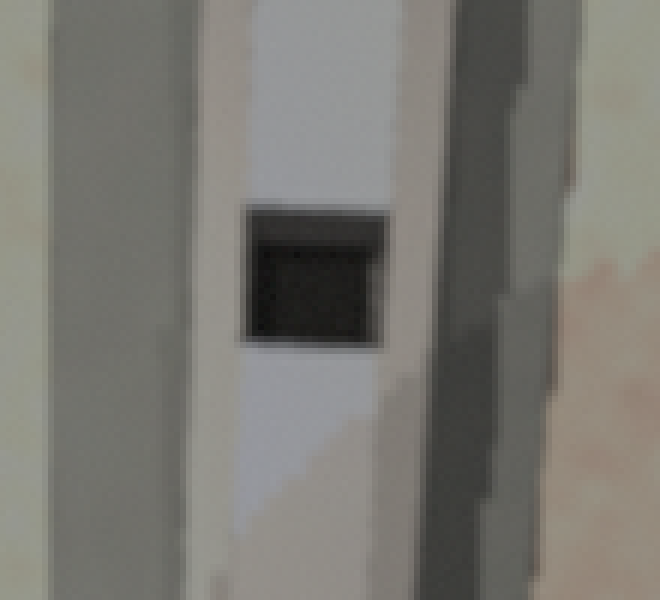

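View pics/c4.png

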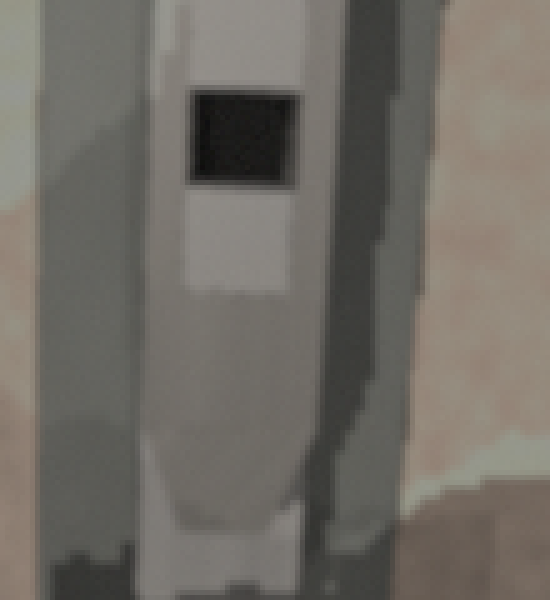

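View pics/c5.png

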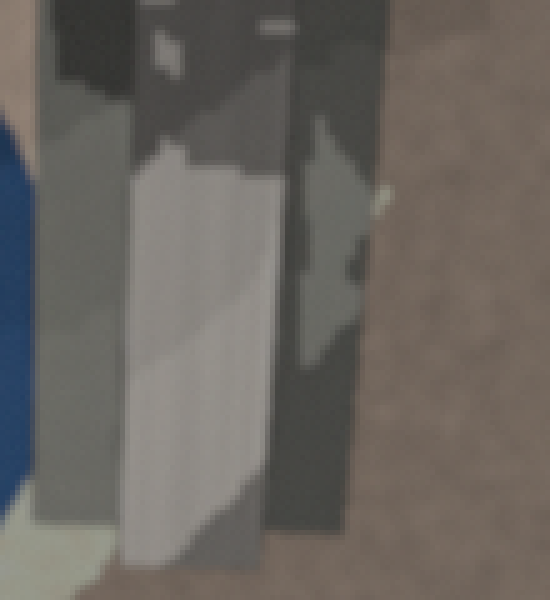

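```bash
cat > m1.py <<'E'
from h import *
im=robot.get_image('wrist')
T=np.eye(4)
s=dict(ee_pos=np.array([543.39649175,83.62965464,124.93503133]),tool_rot=[2.44895096e-04,7.07900724e-01,7.06311878e-01,-1.89733234e-04])
W=toolT(s)@im['mount']
C=lambda f,x0,y0:(lambda x,y:(x0+(x)/f-.5+.5/f,y0+(y)/f-.5+.5/f))
c3=C(6,280,0);c4=C(5,280,95);c5=C(5,280,215)
for n,uv,z in [('s2 far l',c3(246,208),70.5),('s2 far r',c3(388,208),70.5),('s2 near l',c3(242,345),70.5),('s2 near r',c3(381,345),70.5),
 ('s1 far l',c4(191,91),70.5),('s1 far r',c4(299,91),70.5),('s1 near l',c4(187,185),70.5),('s1 near r',c4(297,187),70.5),
 ('spar L far',c3(198,100),70.5),('spar R far',c3(450,100),70.5),('spar L nr',c4(143,300),70.5),('spar R nr',c4(325,300),70.5),
 ('tip l',c4(180,530),64.5),('tip r',c4(270,530),64.5),
 ('rail L',c5(130,200),40),('rail R',c5(282,200),40),('rail L',c5(120,530),40),('rail R',c5(264,530),40),('railend l',c5(120,566),40),('railend r',c5(260,568),40),
 ('footL',c3(48,300),6),('footL',c5(36,480),6)]:
    print(n,np.round(uv,1),ray(im,*uv,z,W).round(1))
print((W[:3,3]).round(1))
E
python3 m1.py
```

```text
s2 far l [320.6  34.2] [542.  206.4  70.5]
s2 far r [344.2  34.2] [556.5 206.3  70.5]
s2 near l [319.9  57.1] [541.5 193.7  70.5]
s2 near r [343.1  57.1] [556.  193.6  70.5]
s1 far l [317.8 112.8] [539.9 160.2  70.5]
s1 far r [339.4 112.8] [554.2 160.2  70.5]
s1 near l [317.  131.6] [539.2 148.1  70.5]
s1 near r [339. 132.] [554.2 147.7  70.5]
spar L far [312.6  16.2] [537.2 216.   70.5]
spar R far [354.6  16.2] [562.6 215.9  70.5]
spar L nr [308.2 154.6] [533.  132.5  70.5]
spar R nr [344.6 154.6] [558.3 132.4  70.5]
tip l [315.6 200.6] [537.6  97.1  64.5]
tip r [333.6 200.6] [551.2  97.   64.5]
rail L [305.6 254.6] [527.4  38.4  40. ]
rail R [336.  254.6] [554.7  38.4  40. ]
rail L [303.6 320.6] [523.9 -33.5  40. ]
rail R [332.4 320.6] [552.  -33.5  40. ]
railend l [303.6 327.8] [523.7 -42.1  40. ]
railend r [331.6 328.2] [551.3 -42.6  40. ]
footL [287.6  49.6] [514.1 209.9   6. ]
footL [286.8 310.6] [502.8 -49.1   6. ]
[543.3 161.6 267.7]
```

Run:
```python
from h import *
robot.move_to([545,-335,160],quat(np.radians(108)))
s,im=shot('wrist','w2'); print(s['t'],list(s['ee_pos']),list(s['tool_rot']),s['contact_force'])
```

```text
5.5 [np.float64(545.6667153464117), np.float64(-333.00964123897893), np.float64(160.12244627027462)] [np.float64(-0.00011018265183609253), np.float64(0.5868304843821713), np.float64(0.8097096595073026), np.float64(0.000487606539562853)] [-0.91998732  0.08809786 -0.33571986]
```

View pics/w2.png

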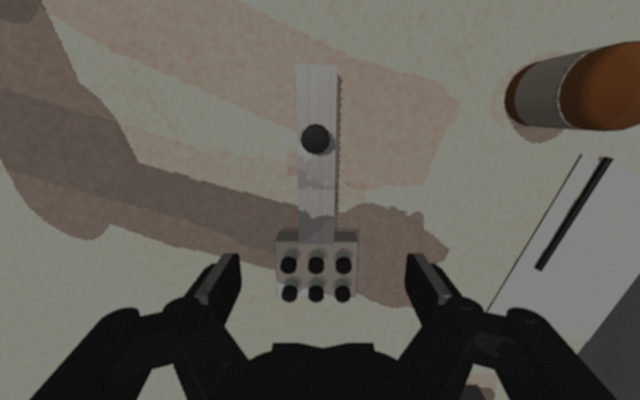

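Run:
```python
import cv2
a=cv2.imread('pics/w2.png')
cv2.imwrite('pics/c6.png',cv2.resize(a[55:255,265:365],None,fx=3,fy=3,interpolation=3))
```

```text
(no output)
```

View pics/c6.png

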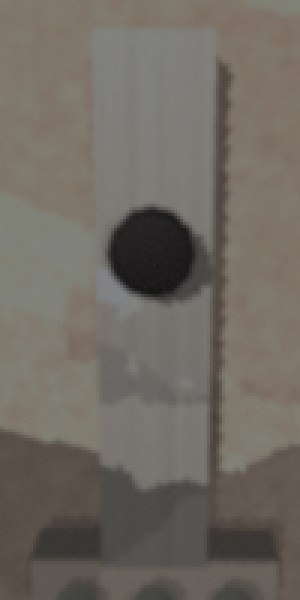

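Run:
```python
from h import *
im=robot.get_image('wrist')
s=dict(ee_pos=np.array([545.6667,-333.0096,160.1224]),tool_rot=[-0.00011,0.58683,0.80971,0.000488])
W=toolT(s)@im['mount']; s2=robot.sense(); print(s2['ee_pos'],s2['t'])
C=lambda x,y:(265+x/3-.33,55+y/3-.33)
P={}
for n,uv,z in [('ml',C(93,30),36),('mr',C(216,30),36),('tl',C(101,550),36),('tr',C(208,550),36),('knob',C(152,252),72),('rl',C(32,563),30),('rr',C(280,563),30)]:
    P[n]=ray(im,*uv,z,W); print(n,P[n].round(1))
m=(P['ml']+P['mr'])/2;t=(P['tl']+P['tr'])/2;d=(m-t)[:2];L=np.hypot(*d);d/=L
print('len',L,'yaw',np.degrees(np.arctan2(d[1],d[0])),'w',np.linalg.norm(P['ml']-P['mr']),np.linalg.norm(P['tl']-P['tr']))
c=m[:2]-85*d;print('c from mouth',c,'from knob',P['knob'][:2]-25*d,'from rack', ((P['rl']+P['rr'])/2)[:2]+85*d)
```

```text
[ 545.84390302 -332.88727333  160.18515876] 5.6
ml [ 487.3 -230.2   36. ]
mr [ 520.7 -219.3   36. ]
tl [ 536.  -385.5   36. ]
tr [ 571.  -374.1   36. ]
knob [ 522.1 -280.9   72. ]
rl [ 514.6 -400.8   30. ]
rr [ 598.  -373.6   30. ]
len 162.79544960248558 yaw 107.70534310530391 w 35.18020964092081 36.8036604602399
c from mouth [ 529.86056434 -305.71326661] from knob [ 529.65464039 -304.72612178] from rack [ 530.43613427 -306.18821437]
```

```bash
cat >> h.py <<'E'
def st(tag=''):
    s=robot.sense(); w,x,y,z=s['tool_rot']
    print(tag,'t%.2f'%s['t'],s['ee_pos'].round(2),'yaw%.2f'%np.degrees(2*np.arctan2(y,x)),'F',s['contact_force'].round(1),'M',s['wrist_torque'].round(2),'g%.3f'%s['gripper_width'],flush=True); return s
E
python3 - <<'E'
from h import *
q=quat(np.radians(107.7))
robot.move_linear([542.8,-345.5,80],150,q); st()
robot.move_linear([542.8,-345.5,9],100,q); s=st()
robot.gripper_close(); st()
E
```

```text
t6.29 [ 543.51 -345.08   80.48] yaw107.73 F [ 0.5 -0.8  0. ] M [ 0.01 -0.02  0.  ] g0.999
 t7.15 [ 543.33 -345.38    9.29] yaw107.71 F [ 0.3 -0.5 -0.9] M [ 0.06 -0.04 -0.02] g0.999
 t7.67 [ 543.19 -345.75    9.66] yaw107.70 F [ 0.4 -0.1  4.6] M [-0.02  0.2  -0.  ] g0.410
```

```bash
cat >> h.py <<'E'
YAW=np.radians(87.35); e=np.array([np.cos(YAW),np.sin(YAW)]); n=np.array([-e[1],e[0]]); TIP=np.array([544.3,97.5])
def tcp(xc,z,lat=0,off=42.4): # tcp for carrier centre at x=xc in spar frame
    p=TIP+e*(xc-off)+n*lat; return [p[0],p[1],z]
def spf(p): d=np.asarray(p)[:2]-TIP; return d@e,d@n
E
python3 - <<'E'
from h import *
s=robot.sense(); p=s['ee_pos']
robot.move_linear([p[0],p[1],95],150); st()
q=quat(YAW)
robot.move_to(tcp(-115,100),q); st()
robot.move_linear(tcp(-115,56),100,q); s=st()
print(spf(s['ee_pos']))
s,im=shot('wrist','w3'); shot('side','side3');shot('scene','scene3')
E
python3 - <<'E'
import cv2
a=cv2.imread('pics/w3.png')
cv2.imwrite('pics/c7.png',cv2.resize(a[0:240,250:400],None,fx=2.5,fy=2.5,interpolation=3))
E
```

```text
t8.39 [ 541.97 -345.68   93.83] yaw107.69 F [ 0.1  0.4 -7.4] M [ 0.09  0.09 -0.02] g0.409
 t9.49 [537.21 -61.41  99.56] yaw87.29 F [ 0.2 -1.7 -7.5] M [-0.02 -0.08  0.1 ] g0.408
 t10.08 [536.77 -59.33  55.44] yaw87.38 F [ 0.1 -0.1 -7. ] M [ 0.1  -0.03 -0.01] g0.413
(np.float64(-157.00754327381128), np.float64(0.27193377405167185))
```

View pics/w3.png

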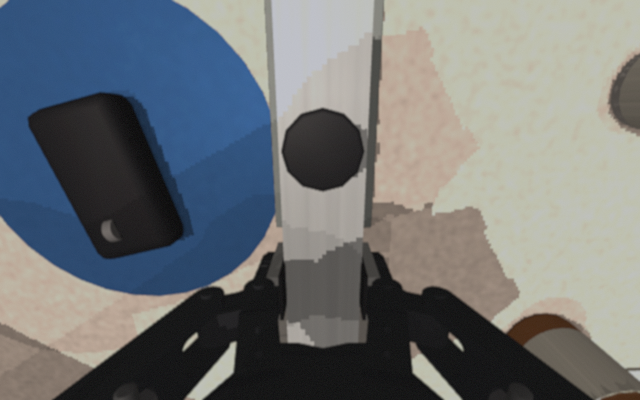

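View pics/c7.png

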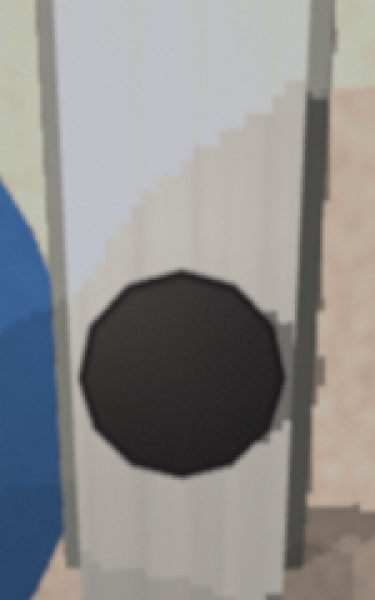

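View pics/side3.png

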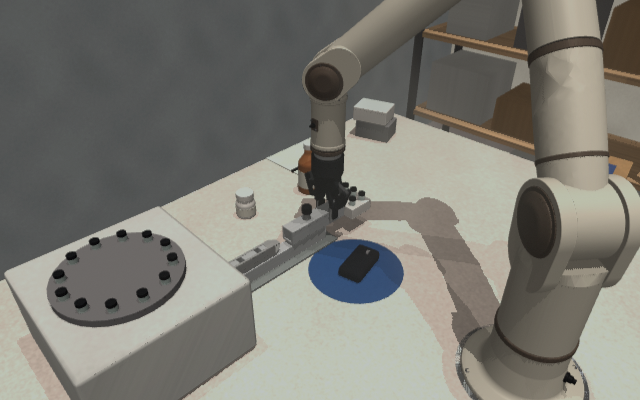

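Run:
```python
from h import *
q=quat(YAW)
for z in [52,51,50.5,50,49.5,49]:
    robot.move_linear(tcp(-115,z),60,q); s=st(z)
    if s['contact_force'][2]>-5: break
print(spf(s['ee_pos']))
```

```text
52 t10.48 [536.86 -59.88  51.95] yaw87.34 F [-0.7  0.5 -7. ] M [ 0.01  0.03 -0.02] g0.412
51 t10.73 [537.01 -59.77  51.01] yaw87.35 F [-0.1 -0.6 -7.3] M [ 0.09 -0.04 -0.06] g0.409
50.5 t10.98 [537.01 -59.77  50.48] yaw87.35 F [ 0.5  1.1 -7.8] M [ 0.07 -0.04  0.05] g0.407
50 t11.23 [536.99 -59.7   49.97] yaw87.35 F [ 0.2  0.4 -7. ] M [0.06 0.02 0.02] g0.410
49.5 t11.48 [537.1  -59.73  49.6 ] yaw87.35 F [-1.2 -0.8 -4.9] M [0.07 0.01 0.03] g0.406
(np.float64(-157.3928085648396), np.float64(-0.07703095034937271))
```

Run:
```python
from h import *
q=quat(YAW)
robot.move_linear(tcp(-115,50.1),60,q); st()
for xc in [-85,-70,-60,-50,-42,-37,-34]:
    robot.move_linear(tcp(xc,50.1),80,q); s=st(xc); F=s['contact_force']
    a,l=spf(s['ee_pos']); print('  xc %.2f lat %.2f'%(a+42.4,l))
    if abs(F[0])>8 or abs(F[1])>8 or abs(F[2]+7)>8: print('stop'); break
```

```text
t11.73 [536.98 -59.75  50.06] yaw87.35 F [-0.2  1.5 -6.6] M [ 0.11 -0.01 -0.01] g0.409
-85 t12.26 [538.39 -29.    50.12] yaw87.46 F [-0.3 -0.6 -8.3] M [ 0.   -0.04  0.01] g0.412
  xc -84.23 lat 0.06
-70 t12.60 [539.1  -14.11  50.17] yaw87.42 F [-0.3  0.5 -7.7] M [ 0.02  0.03 -0.03] g0.414
  xc -69.33 lat 0.03
-60 t12.88 [539.55  -4.27  50.15] yaw87.40 F [ 0.2 -1.1 -7. ] M [ 0.05 -0.    0.02] g0.408
  xc -59.48 lat 0.04
-50 t13.15 [540.01   5.81  50.15] yaw87.41 F [-1.  -0.4 -6.9] M [ 0.04  0.05 -0.01] g0.408
  xc -49.39 lat 0.04
-42 t13.40 [540.35  13.77  50.11] yaw87.41 F [-0.1  0.4 -7. ] M [0.09 0.01 0.02] g0.412
  xc -41.42 lat 0.07
-37 t13.65 [540.54  18.65  50.08] yaw87.39 F [ 0.5  0.5 -6.9] M [ 0.07 -0.   -0.  ] g0.412
  xc -36.54 lat 0.11
-34 t13.90 [540.79  21.47  50.13] yaw87.37 F [ 0.6  0.8 -8.2] M [ 0.03 -0.02  0.04] g0.412
  xc -33.71 lat -0.01
```

Run:
```python
from h import *
q=quat(YAW)
for xc in [-32.5,-31,-30,-29,-28,-27,-26]:
    robot.move_linear(tcp(xc,50.1),60,q); s=st(xc); F=s['contact_force']
    a,l=spf(s['ee_pos']); print('  xc %.2f lat %.2f'%(a+42.4,l))
    if abs(F[1])>5 or abs(F[0])>8: print('stop'); break
b=a+42.4
robot.move_linear(tcp(b-0.3,49.5),60,q); st()
robot.open(); robot.wait(0.3); s=st(); print(spf(s['ee_pos']))
shot('wrist','w4')
```

```text
-32.5 t14.15 [540.84  22.74  50.13] yaw87.36 F [-0.8  0.1 -8.2] M [ 0.05  0.03 -0.01] g0.408
  xc -32.44 lat 0.00
-31 t14.40 [540.92  24.34  50.13] yaw87.36 F [-0.6 -0.2 -7.9] M [0.06 0.05 0.  ] g0.409
  xc -30.84 lat -0.01
-30 t14.65 [540.92  24.7   50.06] yaw87.33 F [-0.2 -1.3 -6.8] M [-0.25  0.05 -0.02] g0.405
  xc -30.48 lat 0.01
-29 t14.90 [540.92  24.84  50.03] yaw87.29 F [ 0.3 -5.3 -6.9] M [-0.99  0.08  0.04] g0.412
  xc -30.34 lat 0.01
stop
 t15.15 [541.08  24.74  49.65] yaw87.36 F [-0.2 -1.9 -6.5] M [-0.52  0.04 -0.11] g0.412
 t16.00 [540.9   24.5   49.47] yaw87.35 F [ 0.4 -0.2  0.2] M [-0.    0.01 -0.03] g0.998
(np.float64(-73.07492040490182), np.float64(0.024064935527862034))
```

View pics/w4.png

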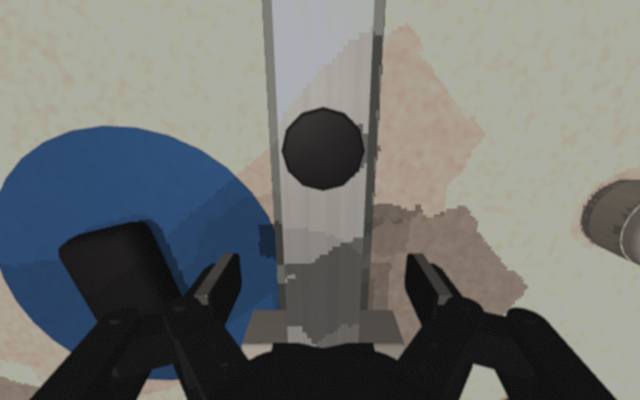

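```bash
cat >> h.py <<'E'
def kn(x,z,lat=0): p=TIP+e*x+n*lat; return [p[0],p[1],z]
E
python3 - <<'E'
from h import *
q=quat(YAW)
robot.move_linear(kn(-73,140),150,q); st()
robot.move_linear(kn(-5.4,140),150,q); s=st(); print(spf(s['ee_pos']))
robot.move_linear(kn(-5.4,83),100,q); s=st(); print(spf(s['ee_pos']))
if abs(s['contact_force'][2])<5:
    robot.gripper_close(); s=st(); print(spf(s['ee_pos']))
    shot('scene','scene5');shot('side','side5')
    im=cv2.imread('pics/scene5.png')[150:270,300:500];cv2.imwrite('pics/c8.png',cv2.resize(im,None,fx=4,fy=4))
E
```

```text
t16.80 [540.42  24.13 139.44] yaw87.33 F [-0.6 -0.4 -0.4] M [-0.01 -0.01 -0.01] g1.000
 t17.40 [543.62  91.47 139.23] yaw87.37 F [-0.2 -0.3 -0.7] M [-0.05  0.01  0.02] g1.001
(np.float64(-6.053562618079537), np.float64(0.40384855386798774))
 t18.12 [544.14  92.44  83.01] yaw87.37 F [ 0.2  0.4 -0.3] M [-0.02 -0.04  0.06] g0.999
(np.float64(-5.063148901275323), np.float64(-0.07334153635968547))
 t18.73 [544.17  92.04  83.47] yaw87.35 F [-1.6 -0.8  5.5] M [-0.14  0.35  0.02] g0.254
(np.float64(-5.4612099848478195), np.float64(-0.1272080686577657))
```

View pics/c8.png

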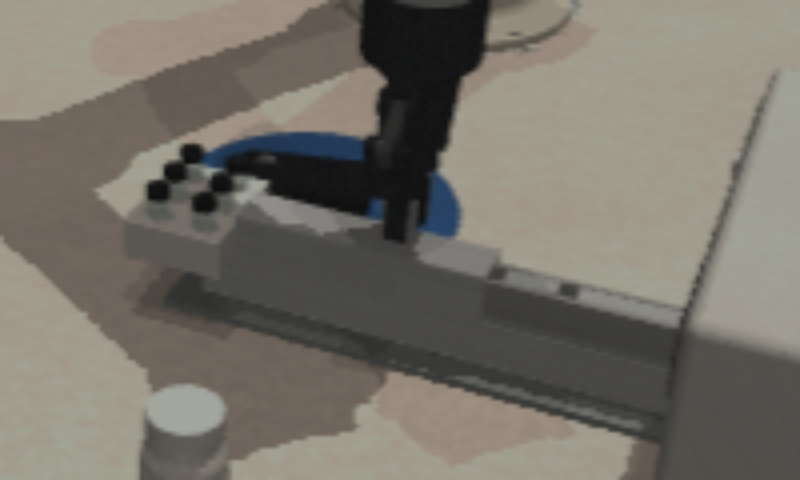

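Run:
```python
from h import *
q=quat(YAW)
for dz in [4,10,14,16,17.5,18.3]:
    robot.move_linear(kn(-5.6,83.4+dz),60,q); s=st(dz)
shot('side','side6')
```

```text
4 t19.07 [543.84  91.73  87.14] yaw87.34 F [ 0.5 -0.1 -4.5] M [ 0.07 -0.13  0.04] g0.259
10 t19.32 [543.93  91.81  93.41] yaw87.34 F [ 0.5 -0.6 -4.7] M [ 0.   -0.23  0.  ] g0.260
14 t19.57 [543.77  91.79  97.38] yaw87.35 F [-0.2 -0.1 -7.3] M [ 0.05 -0.06  0.03] g0.261
16 t19.82 [543.78  91.78  99.31] yaw87.35 F [-1.3  0.6 -5.3] M [ 0.01 -0.02  0.04] g0.261
17.5 t20.07 [543.8   91.82 100.83] yaw87.35 F [-0.2 -0.1 -7.1] M [-0.03  0.04  0.03] g0.260
18.3 t20.32 [543.82  91.79 101.61] yaw87.35 F [-2.2 -0.4 -6. ] M [0.02 0.18 0.06] g0.256
```

Run:
```python
from h import *
q=quat(YAW); z=101.9
for x in [-2,2,6,11,20]:
    robot.move_linear(kn(x,z),60,q); s=st(x); F=s['contact_force']; print('   ',np.round(spf(s['ee_pos']),2))
    if F[1]<-6 or abs(F[0])>10: print('stop');break
shot('scene','scene7')
im=cv2.imread('pics/scene7.png')[150:270,300:500];cv2.imwrite('pics/c9.png',cv2.resize(im,None,fx=4,fy=4))
```

```text
-2 t20.62 [544.2   95.81 101.91] yaw87.36 F [ 0.7 -0.1 -7. ] M [-0.09  0.   -0.03] g0.257
    [-1.7   0.03]
2 t20.88 [544.45 100.16 101.97] yaw87.38 F [-0.6 -1.2 -6.7] M [-0.02  0.03  0.  ] g0.255
    [ 2.67 -0.02]
6 t21.12 [544.63 104.23 102.01] yaw87.39 F [ 0.1 -0.4 -7.2] M [ 0.07 -0.02 -0.06] g0.259
    [ 6.74 -0.02]
11 t21.38 [544.84 109.42 102.02] yaw87.39 F [-0.5  0.  -7.4] M [ 0.14  0.04 -0.06] g0.258
    [1.193e+01 1.000e-02]
20 t21.68 [545.24 119.09 102.12] yaw87.43 F [ 0.4  1.6 -6.9] M [ 0.44  0.06 -0.04] g0.257
    [21.61  0.06]
```

View pics/c9.png

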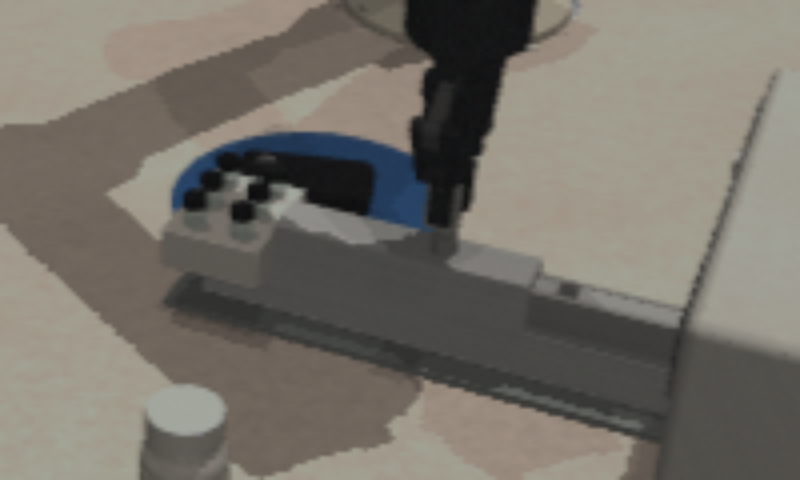

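Run:
```python
from h import *
q=quat(YAW); z=101.9
for x in [45,70,85,98]:
    robot.move_linear(kn(x,z),70,q); s=st(x); F=s['contact_force']; print('   ',np.round(spf(s['ee_pos']),2))
    if F[1]<-8 or abs(F[0])>10: print('stop');break
```

```text
45 t22.23 [546.3  144.97 102.27] yaw87.48 F [-0.1  4.3 -7.2] M [ 0.81  0.02 -0.04] g0.260
    [47.52  0.2 ]
70 t22.74 [547.48 169.63 102.2 ] yaw87.45 F [ 0.6  3.8 -7.9] M [0.82 0.01 0.03] g0.259
    [72.2   0.16]
85 t23.11 [548.21 183.86 102.09] yaw87.41 F [-0.9  3.9 -7.2] M [ 0.72 -0.04  0.01] g0.263
    [8.645e+01 8.000e-02]
98 t23.44 [548.79 196.95 102.1 ] yaw87.42 F [-0.5  2.9 -8.5] M [ 0.58 -0.03 -0.  ] g0.262
    [99.55  0.12]
```

Run:
```python
from h import *
q=quat(YAW)
for z in [99,97,96,95]:
    robot.move_linear(kn(99.5,z),60,q); s=st(z); print('   ',np.round(spf(s['ee_pos']),2))
    if s['contact_force'][2]>3: print('top'); break
```

```text
99 t23.69 [548.98 197.19  98.92] yaw87.36 F [ 0.3  2.1 -6.1] M [ 0.38 -0.06  0.06] g0.260
    [ 9.98e+01 -6.00e-02]
97 t23.94 [549.1  197.22  97.37] yaw87.35 F [-0.5  1.4 -3. ] M [ 0.38  0.18 -0.04] g0.259
    [99.83 -0.18]
96 t24.19 [549.24 197.21  96.74] yaw87.35 F [-2.   0.6  3.5] M [ 0.18  0.49 -0.04] g0.258
    [99.83 -0.33]
top
```

Run:
```python
from h import *
q=quat(YAW)
for x in np.arange(100.3,108,0.8):
    robot.move_linear(kn(x,96),40,q); s=st('%.1f'%x); print('   ',np.round(spf(s['ee_pos']),2))
    F=s['contact_force']
    if F[2]<-2.0 and s['ee_pos'][2]<96.4: print('drop'); break
    if F[1]<-12: print('side');break
```

```text
100.3 t24.44 [549.34 197.32  96.44] yaw87.33 F [-1.2 -2.   4.4] M [-0.14  0.48 -0.03] g0.258
    [99.95 -0.42]
101.1 t24.69 [548.93 198.24  95.1 ] yaw87.34 F [ 1.3  1.3 -6.1] M [ 0.32 -0.32 -0.03] g0.255
    [1.0084e+02 4.0000e-02]
drop
```

Run:
```python
from h import *
q=quat(YAW)
for x,z in [(101.3,93),(101.6,90),(101.8,87),(101.8,84.5)]:
    robot.move_linear(kn(x,z),60,q); s=st(z); print('   ',np.round(spf(s['ee_pos']),2))
    if s['contact_force'][2]>6: print('blocked'); break
shot('scene','scene8')
im=cv2.imread('pics/scene8.png')[150:270,300:500];cv2.imwrite('pics/c10.png',cv2.resize(im,None,fx=4,fy=4))
```

```text
93 t24.94 [548.7  198.46  92.36] yaw87.35 F [ 0.8  0.9 -6.4] M [ 0.16 -0.19  0.05] g0.258
    [101.06   0.28]
90 t25.19 [548.74 198.68  89.69] yaw87.35 F [ 0.6 -0.1 -4.4] M [-0.04 -0.06  0.02] g0.256
    [101.28   0.24]
87 t25.44 [548.89 199.02  86.83] yaw87.35 F [-0.  -0.4 -3.7] M [-0.08 -0.01  0.  ] g0.261
    [101.62   0.11]
84.5 t25.69 [549.   199.16  84.44] yaw87.35 F [-0.2 -0.8 -4.1] M [-0.07  0.03  0.05] g0.254
    [101.77   0.  ]
```

View pics/c10.png

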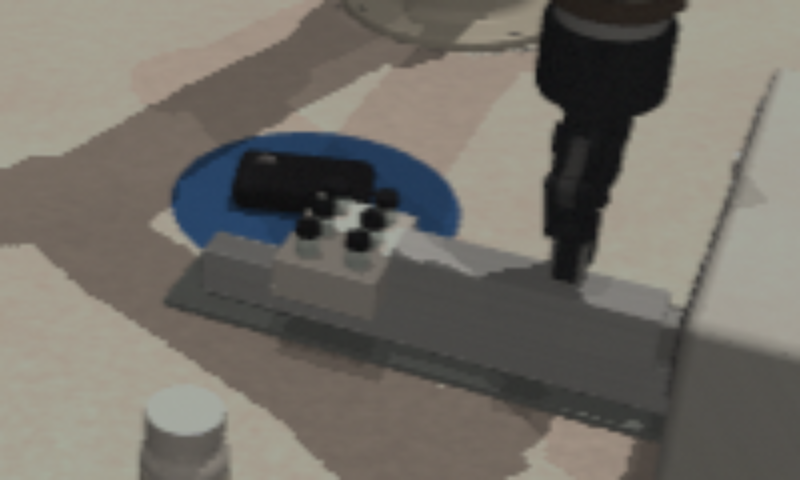

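Run:
```python
from h import *
q=quat(YAW)
robot.move_linear(kn(101.8,83.6),60,q); st()
robot.move_linear(kn(98.5,83.6),40,q); s=st('tug'); print(spf(s['ee_pos']))
robot.move_linear(kn(101.8,83.6),40,q); s=st()
robot.open(); robot.wait(0.2); s=st()
robot.move_linear(kn(101.8,150),100,q); st()
robot.move_linear(kn(40,190),150,q); robot.wait(0.3); s,im=shot('wrist','w9'); st()
shot('scene','scene9');shot('side','side9')
a=cv2.imread('pics/scene9.png')[150:270,300:500];b=cv2.imread('pics/side9.png')[200:320,180:380]
cv2.imwrite('pics/c11.png',cv2.resize(np.vstack([a,b]),None,fx=2.5,fy=2.5,interpolation=3))
```

```text
t25.99 [549.06 199.19  83.62] yaw87.35 F [ 0.2 -0.9 -3.7] M [-0.14 -0.03  0.  ] g0.256
tug t26.24 [548.93 198.53  84.07] yaw87.43 F [ 1.   4.7 -4.3] M [ 1.06 -0.09 -0.02] g0.258
(np.float64(101.13524043416105), np.float64(0.05067432120258598))
 t26.49 [548.98 199.73  83.72] yaw87.38 F [ 0.   2.4 -3.4] M [ 0.39  0.   -0.03] g0.257
 t27.32 [549.01 199.19  83.58] yaw87.35 F [-0.2  0.1  0. ] M [ 0.   -0.02  0.02] g1.000
 t28.14 [548.8  198.76 149.72] yaw87.34 F [-0.1 -0.1  0.1] M [-0.   -0.02  0.01] g0.998
 t29.13 [545.85 138.16 189.7 ] yaw87.42 F [-0.  -0.3 -0. ] M [ 0.02 -0.03  0.01] g0.997
```

View pics/c11.png

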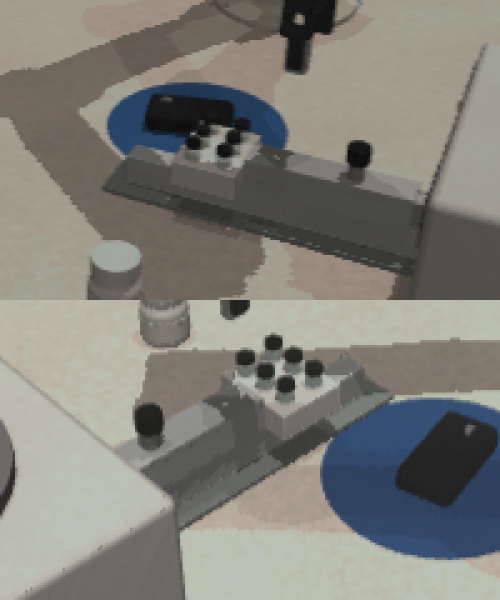

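View pics/w9.png

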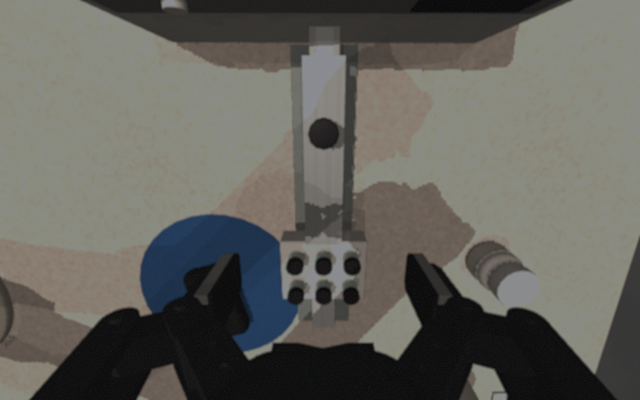

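Run:
```python
from h import *
robot.wait(0.3); robot.job_done(); st()
```

```text
the job is handed in; nothing more can be done
the job is handed in; nothing more can be done
```

I fitted the carrier onto the spar and locked it in the second slot, then released it and handed the job in at about 29.5 s of the 64 s allowed. No verdict is reported.

- **Threading:** I slid the tube on until the pin butted against the spar's tip, with the tube's centre at about x = -30.3 mm. I then set it on the rail and let go.
- **Locking:** I pulled the knob up about 18 mm and slid the carrier past the first slot. Lowering at x = 99.8 mm, the pin rested on the spar's top. It dropped at about 101 mm and the plunger went fully down by 101.8 mm, close to the 102.5 mm I measured by camera.
- **Last checks:**
  - The knob gripped at its plunger-down height.
  - A 3.3 mm backward tug moved it only about 0.7 mm, at 4.7 N. That tug alone is weak evidence, since sliding friction had reached about 4 N; the main proof is the full drop of the plunger.
  - After release the tool read no contact force.
  - The pictures showed the knob fully down, the tube straight on the spar, the vials upright, and the jar and mouse apparently where they were. The bottle was out of view in those last pictures, but it was never approached.
- **Disagreements:** none of the checks failed. The arm often settled 1 to 2 mm off its targets, so I worked from the sensed positions.

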